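# Park the spray can and the oil bottle in their stalls

### The job

Tidy away the two lubricants: with the fingertips, push the tall spray can along the bench into the wide stall and the small oil bottle with the pointed spout into the narrow stall, each fully home against the back of its stall, in either order. Push them low on the body from the outside so that they slide upright without tipping; do not pinch, grasp or lift them, and leave the other things on the bench where they are.

Things in the scene. Friction and masses are not known exactly. Their poses are not given: they have to be found in the camera images.
- spray_can: Upright aerosol can, a plain cylinder 59 mm in diameter up to 184 mm, with a 16 mm wide nozzle up to 198 mm; about 0.25 kg, centre of mass about mid-height. Origin: centre of its underside; z up along its axis. Loose, stands on the bench 0.14 to 0.18 m in front of the wide stall's back, up to 20 mm to the side of the stall's centre line. Pushed higher than about 40 mm up it may tip.
- oil_bottle: Small upright drip bottle, body a cylinder 42 mm in diameter up to 84 mm, then a shoulder, cap and pointed spout up to 123 mm; about 0.09 kg. Origin: centre of its underside; z up along its axis. Loose, stands on the bench 0.14 to 0.18 m in front of the narrow stall's back, up to 20 mm to the side of the stall's centre line. Pushed higher than about 28 mm up it may tip.
- wide_stall: Fixed stall of bare sheet metal for the can: back wall and two side walls 68 mm apart inside, 40 mm high, 3 mm thick, no floor; open in front (-x), where 14 mm lips flare out at 45 degrees, ending 47 mm before the outer back face. Feet 7 mm high reach 18 mm outside the side walls. Origin: on the bench, middle of the outer back face; +x is the way to push in, y across, z up.
- narrow_stall: Like the wide stall but for the oil bottle: side walls 51 mm apart inside, lips 11 mm; side walls with lips reach 34 mm forward of the outer back face. Same origin and axes. The two stalls stand side by side 0.20 m apart against one low wooden board, parallel to each other; which of them is on the left changes.
- wide_stall_seat (a point): Point on the bench where the spray can's axis stands when it is fully home and centred in the wide stall: 32.5 mm in front of the outer back face, 29.5 mm in front of the inner back face. Axes as those of the stall.
- narrow_stall_seat (a point): Point on the bench where the oil bottle's axis stands when it is fully home and centred in the narrow stall: 24 mm in front of the outer back face, 21 mm in front of the inner back face. Axes as those of the stall.
- tape_roll: Black roll of tape lying flat between the two lanes, 62 mm wide, 19 mm high. Origin: centre of its underside. Leave it alone.
- soap_pump: Upright pump bottle, 42 x 65 x 161 mm, on the right of the bench, beside the tall filing cabinet that stands at y below -0.48 and x above 0.4 m (keep the arm clear of it). Origin: centre of its underside. Leave it alone.
- dish: Round steel dish, 95 mm wide, 22 mm high, at the back of the bench. Origin: centre of its underside. Leave it alone.
- bell: Small bell, 53 x 66 x 31 mm, right of the middle of the bench. Origin: centre of its underside. Leave it alone.
- patch_tin: Flat tin box, 57 x 92 x 20 mm, near the front edge right of the middle. Origin: centre of its underside. Leave it alone.
- grease_pot: Round lidded tub, 72 mm wide, 62 mm high, at the front right. Origin: centre of its underside. Leave it alone.
Not all that is in view belongs to the job. What is shaped like the narrow_stall but red or yellow is not meant.

How it is judged (in metres and radians):
At the end, for the whole second after the job is handed in: The spray can stands upright on the bench in the wide stall and the oil bottle upright in the narrow stall, each within 8 mm of the back of its stall (12 mm in all from its seat), at rest (x of spray_can in the frame of wide_stall_seat above -0.008 m and horizontal distance between spray_can and wide_stall_seat below 0.012 m and x of oil_bottle in the frame of narrow_stall_seat above -0.008 m and horizontal distance between oil_bottle and narrow_stall_seat below 0.012 m and angle between each of spray_can, oil_bottle's own z axis and vertical below 0.06 rad and height (world z) of each of spray_can, oil_bottle below 0.004 m and linear speed of each of spray_can, oil_bottle below 0.02 m/s); the robot touches nothing.
It fails at once if the spray can or the oil bottle was tipped by more than 0.25 rad (angle between any of spray_can, oil_bottle's own z axis and vertical above 0.25 rad).
It fails at once if the spray can or the oil bottle was lifted (height (world z) of any of spray_can, oil_bottle above 0.012 m).
It fails at once if the fingers were put round the spray can or the oil bottle instead of against its outside ((horizontal distance between the grasp point and spray_can below 0.015 m and contact force between the fingers and spray_can above 0.5 N) or (horizontal distance between the grasp point and oil_bottle below 0.012 m and contact force between the fingers and oil_bottle above 0.5 N)).
It fails at once if the spray can or the oil bottle was pushed in its upper half ((height (world z) of the grasp point above 0.12 m and contact force between the fingers and spray_can above 0.5 N) or (height (world z) of the grasp point above 0.085 m and contact force between the fingers and oil_bottle above 0.5 N)).
It fails at once if another thing on the bench was disturbed (distance of any of tape_roll, soap_pump, dish, bell, patch_tin, grease_pot from where it was at the start of the episode above 0.02 m).
It also fails if it takes over 66 s, if anything falls off the work surface, if the arm or the gripper's body presses on something with over 40 N, if the wrist force passes 120 N, or if a joint passes its speed limit or range.

### The arm

A 6-joint arm with a two-finger parallel gripper is mounted at the origin on a cart in front of the work surface, level with it; the furniture and walls round the work are solid. World frame = base frame: x ahead of the robot, y to its left, z up, the work surface at z = 0. Lengths are in m, angles in degrees, forces in N, time in s.
With the tool pointing down it reaches from about 0.25 to 0.725 m from the base axis. Payload 9.7 kg.
Tool frame: the origin (TCP) lies at the very end of the fingers, on their centre line; the grasp point (between the pads) lies grasp_offset behind it (grasp_offset is the distance from the TCP to the grasp point, in m); z points along the fingers, y is the line along which they close (so a half turn about z gives the same grasp; the last joint's range is limited). The gripper opens to 85 mm and grips with 20 to 120 N. Pads are 22 mm wide; open, the fingers measure 114 mm over their backs; the gripper's body (76 mm by 85 mm) begins 54 mm behind the grasp point. The pads swing forward as they close: fully open they stand 13 mm farther back than shut.
Start: joints at [-69.213, 4.979, 10.078, 95.1, 0, 90], TCP at [0.195, -0.514, 0.231] pointing down, gripper open.
Joint ranges: [-179.16, 179.16], [-48.56, 103.87], [-65.8, 70.77], [-126.05, 130.52], [-82.76, 87.17], [-180, 180]. Speed limits (degrees/s): [127.2, 127.2, 147.25, 180, 180, 180].

### API

Orientations are given as [roll, pitch, yaw] about the fixed x, y, z axes, in that order (R = Rz(yaw) Ry(pitch) Rx(roll)).
In Python, from workcell import get_obs, camera, calibration, job_done, recognise, cut_out, mark_of, grasp_offset gives the robot as it stands.
- The arm moves only by the tool servo_tool, never from a script. Its argument "moves" is a list of rows, each a list of 3 entries, a list of its own where there are three numbers: the turn, a rotation vector about the tool's x, y, z in degrees, then the shift along the tool's x, y, z in m, then the opening in per cent of the stroke, from 0 (shut) to 100 (fully open). In form: [[[ax, ay, az], [x, y, z], claw], ...]. A call has 1 to 12 rows; each row shifts and turns the commanded pose from where the row before left it, along the tool's axes as they then stand; what a row does not reach is not made up. A row lasts 1/10 s, in which the tool goes at most 50 mm and 8.59 degrees, less where a joint would pass 70% of its speed; a pose out of reach is approached as far as the arm can. A call is refused whole if a number of a shift passes 0.05 or a number of a turn 8.59, either way. A call with a gripper value outside its range is refused whole. The fingers move at their own pace and stop on an object; "force" is the grip in N (left out, the last holds). Time passes only in rows, so rows that do not move let the fingers close. It gives the time, the measured TCP pose, the force, the opening and the grip force at its end, in the units of the state.
- get_obs(): the state, without advancing time (a new reading comes with each control period).
- camera(name): name is "scene" or "top"; returns (picture, depth): 420x560x3 uint8, red, green, blue; 420x560 float32, m along the optical axis (not along the pixel's ray), 0 where there is no reading.
- calibration(name): a dict with "camera_matrix" (3x3 intrinsics, pixels), "dist" ([k1, k2, p1, p2, k3] as OpenCV has them; the pictures are not rectified), "R" (3x3) and "t" (3): a world point X has camera coordinates R X + t. Camera axes: x right, y down, z forward; pixel columns grow to the right and rows downward; lengths in m; the calibration is good to about 2 mm. A picture is of the moment at which its call begins. calibration takes no time and is no camera call.
- job_done(): hands the job in; it is judged then, once.
Trained networks look in the newest picture that a camera, given by its name, has taken for a name from the list of things; names that differ only in an ending like _2 or _b are one class to them, and where a whole thing is asked for, a point or a joint stands for the part that bears it (a point fixed in the world has none). Each returns a list of dicts, best first, with "score" (0 to 1); they miss things now and then, are a little off and sometimes report something else, mostly with a low value. They report only what shows in the picture. A call takes as long as a camera call. They do not tell look-alikes from the thing itself.
- recognise(name, camera): "xyz" ([x, y, z] in m, in the coordinates of the camera as it stood for that picture, good to about 4 mm: the middle of the surface that is visible of it).
- cut_out(name, camera): "mask" (420x560 bool, what is visible of it).
- mark_of(name, camera): "xyz" ([x, y, z] in m, in the coordinates of the camera as it stood for that picture, good to about 4 mm: a listed point, or the origin of a listed thing).
The state is a dict: "time": time; "q": joint angles; "qd": joint speeds; "joint_efforts": joint torques, N m; "ee_pos": TCP position; "tcp_rot": TCP orientation; "wrist_force": force on the tool from outside, world axes, zero at the start; "torque": the same for the moment, N m; "opening": finger opening in m; "grasp_force": force on a finger pad.
Only numpy, scipy, OpenCV 4.12 (cv2) and the standard library are available. Lean on these libraries where they do the work, as an engineer would, in place of code of your own. Each camera call takes 0.05 s, during which the arm holds its last target. There are 200 camera calls.

## Working session

There is one attempt and no reset: what is moved stays moved. The work goes in short steps, Python scripts to look and compute and a tool call to move; the robot and the scene stay as the last step left them, time stands still between calls to the robot, and variables do not carry over. Pictures are saved under pics/ and viewed, at most 10 in all, crops included, and the job is handed in when it is done.

Besides the shell and the picture viewer there is one more tool, called after "Emit:" by a JSON object that holds its "method" and its "body", one argument or row to a line. servo_tool: Moves the arm, as the interface text tells. Its arguments: {"type":"object","properties":{"moves":{"type":"array"},"force":{"type":"number"}},"required":["moves"]}

```bash
mkdir -p pics
cat > h.py <<'E'
import numpy as np, cv2
from workcell import *
def world(p,cam):
    c=calibration(cam); return np.array(c["R"]).T@(np.array(p)-np.array(c["t"]))
def look(cam,fn):
    p,d=camera(cam); cv2.imwrite(fn,p[:,:,::-1]); return p,d
def cloud(d,cam,mask=None):
    c=calibration(cam); m=(d>0) if mask is None else (d>0)&mask
    v,u=np.nonzero(m); z=d[v,u]
    n=cv2.undistortPoints(np.stack([u,v],1).astype(np.float64)[:,None],np.array(c["camera_matrix"],float),np.array(c["dist"],float))[:,0]
    P=np.c_[n*z[:,None],z]; return (P-np.array(c["t"]))@np.array(c["R"]), u, v
E
python3 - <<'E'
from h import *
np.set_printoptions(precision=4,suppress=True)
o=get_obs(); print(grasp_offset,o["ee_pos"],o["tcp_rot"],o["time"],o["opening"])
for cam in("top","scene"):
    look(cam,f"pics/{cam}1.png")
    for n in("spray_can","oil_bottle","wide_stall","narrow_stall","wide_stall_seat","narrow_stall_seat","tape_roll"):
        for r in mark_of(n,cam)[:3]: print(cam,n,round(r["score"],2),world(r["xyz"],cam))
E
```

```text
0.0187 [ 0.1951 -0.514   0.2306] [-179.9195   -0.0006   20.787 ] 0.0 0.08529828093834788
top spray_can 0.77 [ 0.5084 -0.0127  0.002 ]
top oil_bottle 0.68 [0.505  0.1832 0.0028]
top wide_stall 0.65 [ 0.6517 -0.006   0.0017]
top narrow_stall 0.83 [0.6463 0.1892 0.0026]
top narrow_stall 0.71 [ 0.4203  0.0902 -0.0005]
top narrow_stall 0.59 [0.4101 0.3378 0.0004]
top wide_stall_seat 0.72 [ 0.3876 -0.1499 -0.0013]
top wide_stall_seat 0.67 [ 0.6222 -0.0043  0.0025]
top narrow_stall_seat 0.75 [0.396  0.0909 0.0008]
top narrow_stall_seat 0.65 [0.5555 0.3264 0.0037]
top narrow_stall_seat 0.58 [0.6218 0.191  0.0059]
top tape_roll 0.77 [ 0.557   0.0906 -0.002 ]
scene spray_can 0.78 [ 0.5053 -0.0141 -0.0027]
scene oil_bottle 0.88 [ 0.5031  0.1781 -0.0062]
scene oil_bottle 0.16 [ 0.3807 -0.311  -0.0016]
scene wide_stall 0.74 [ 0.652  -0.0079 -0.0016]
scene wide_stall 0.67 [ 0.5041  0.1814 -0.0055]
scene narrow_stall 0.79 [0.649  0.1936 0.0009]
scene narrow_stall 0.74 [ 0.4183  0.0867 -0.0025]
scene narrow_stall 0.6 [0.5795 0.3289 0.0013]
scene wide_stall_seat 0.94 [ 0.6207 -0.0085 -0.0034]
scene narrow_stall_seat 0.8 [ 0.6227  0.1925 -0.0026]
scene narrow_stall_seat 0.79 [ 0.3893  0.3347 -0.0015]
scene narrow_stall_seat 0.71 [0.3917 0.0949 0.0011]
scene tape_roll 0.95 [ 0.5575  0.0856 -0.0004]
```

View pics/top1.png

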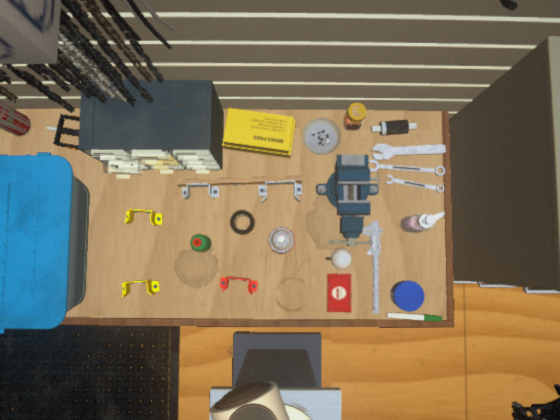

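View pics/scene1.png

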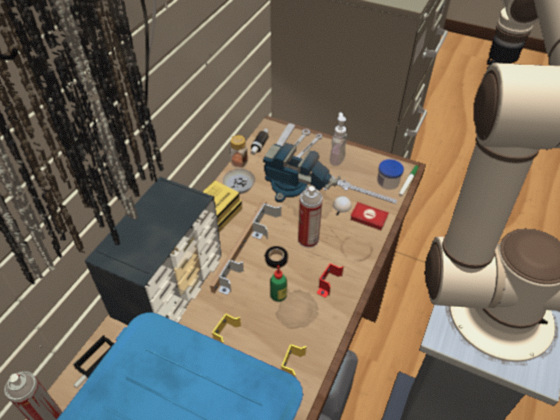

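Run:
```python
from h import *
from scipy.optimize import least_squares
np.set_printoptions(precision=4,suppress=True)
for cam in("top","scene"):
    p,d=camera(cam); P,u,v=cloud(d,cam)
    for n,c,r,zl,zh in(("can",(.507,-.013),.0295,.02,.175),("bottle",(.504,.181),.021,.015,.078)):
        m=(np.hypot(P[:,0]-c[0],P[:,1]-c[1])<.05)&(P[:,2]>zl)&(P[:,2]<zh); Q=P[m]
        if m.sum()<20: print(cam,n,m.sum()); continue
        s=least_squares(lambda a:np.hypot(Q[:,0]-a[0],Q[:,1]-a[1])-r,c,loss="soft_l1",f_scale=.002)
        print(cam,n,m.sum(),s.x,np.median(abs(s.fun)))
    # stall tops at z 30..45
    for n,c in(("wide",(.63,-.006)),("narrow",(.63,.191))):
        m=(abs(P[:,0]-c[0])<.05)&(abs(P[:,1]-c[1])<.075)&(P[:,2]>.033)&(P[:,2]<.046)
        Q=P[m]; print(cam,n,m.sum(),Q[:,:2].min(0) if len(Q) else'',Q[:,:2].max(0) if len(Q) else'')
        if len(Q): 
            for x in np.arange(.59,.68,.01):
                q=Q[abs(Q[:,0]-x)<.005]; 
                if len(q): print('  x%.2f'%x,len(q),q[q[:,1]<c[1]][:,1].mean() if (q[:,1]<c[1]).any() else None,q[q[:,1]>c[1]][:,1].mean()if (q[:,1]>c[1]).any() else None)
```

```text
top can 313 [ 0.5096 -0.0121] 0.005937807164134515
top bottle 216 [0.5042 0.1837] 0.00242213571386536
top wide 272 [ 0.6049 -0.0612] [0.6675 0.0681]
  x0.60 1 None 0.03566243992205793
  x0.61 13 -0.051325245930836316 0.030191532355163177
  x0.62 9 -0.0450055671278792 0.026221791285119547
  x0.63 9 -0.044012422505847484 0.02621358790954205
  x0.64 11 -0.043950467930433876 0.027369254697658243
  x0.65 85 -0.02696161197608072 0.02762588777061088
  x0.66 138 -0.034234364087085675 0.027761007650467268
  x0.67 6 -0.03754270071642127 None
top narrow 252 [0.6109 0.1167] [0.6593 0.2468]
  x0.61 6 0.15567608480411838 0.22472438837443448
  x0.62 15 0.16118586823011458 0.21920764954604338
  x0.63 14 0.164069163688699 0.21877973837326103
  x0.64 25 0.17257748052563762 0.21208390411802502
  x0.65 139 0.15967721867319948 0.2187473538716553
  x0.66 53 0.15428881774667116 0.2265343020513186
scene can 988 [ 0.506  -0.0136] 0.0012051560155668176
scene bottle 351 [0.5019 0.1805] 0.001367161706690597
scene wide 175 [ 0.6034 -0.0582] [0.6641 0.0688]
  x0.60 2 None 0.037762584862570905
  x0.61 16 -0.05078627816401519 0.03199672768396446
  x0.62 13 -0.04580960400559089 0.02598892970594102
  x0.63 17 -0.04365146731055247 0.027142948550012504
  x0.64 15 -0.04294137424637051 0.02776651500155727
  x0.65 59 -0.027073607623234117 0.024606040963901503
  x0.66 53 -0.03711621913633706 0.03383633879998952
scene narrow 200 [0.6105 0.1192] [0.6798 0.2441]
  x0.61 9 0.15733199516553115 0.22496879396743746
  x0.62 19 0.162804910635033 0.21911405714637688
  x0.63 17 0.16495810617825193 0.21926202572162623
  x0.64 50 0.17335409363078141 0.21365812369242626
  x0.65 84 0.15941906327816993 0.21781020490717162
  x0.66 20 0.14482904739400218 0.19977180698216046
  x0.68 1 None 0.20135994466795565
```

The pictures agree with the networks. In the top view the wide stall is at (280,188) with the can in front at (281,240), and the narrow stall is at (200,188) with the bottle at (201,242). The tape is at (242,222), and the red and yellow stalls are decoys. Seats are about (0.621,-0.0085) and (0.624,0.192), with stall yaw about 1.2°.

I'll tilt the tool back 40° so the gripper body clears the tall can, and cradle each body with slightly opened fingertips.

Emit:
{"method": "servo_tool", "body": {
  "moves": [
    [[0, 0, 6.5], [0, 0, 0], 35],
    [[0, 0, 6.5], [0, 0, 0], 35],
    [[0, 0, 6.5], [0, 0, 0], 35],
    [[0, 0, 0], [0.02, -0.045, 0], 35],
    [[0, 0, 0], [0.02, -0.045, 0], 35],
    [[0, 0, 0], [0.02, -0.045, 0], 35],
    [[0, 0, 0], [0.02, -0.045, 0], 35],
    [[0, 0, 0], [0.02, -0.045, 0], 35],
    [[0, 0, 0], [0.02, -0.045, 0], 35],
    [[0, 0, 0], [0.02, -0.045, 0], 35],
    [[0, 0, 0], [0.02, -0.045, 0], 35],
    [[0, 0, 0], [0.02, -0.045, 0], 35]
  ]
}}

```text
time: 2.1
ee_pos: [0.3663, -0.1033, 0.2317]
tcp_rot: [180.0, -0.1, 1.3]
wrist_force: [1.5, -0.8, 0.5]
opening: 0.03
grasp_force: 0.0
```

Emit:
{"method": "servo_tool", "body": {
  "moves": [
    [[0, 8, 0], [0, -0.018, 0], 35],
    [[0, 8, 0], [0, -0.018, 0], 35],
    [[0, 8, 0], [0, -0.018, 0], 35],
    [[0, 8, 0], [0, -0.018, 0], 35],
    [[0, 8, 0], [0, -0.018, 0], 35],
    [[0, 0, 0], [-0.011, 0, 0.0235], 35],
    [[0, 0, 0], [-0.011, 0, 0.0235], 35],
    [[0, 0, 0], [-0.011, 0, 0.0235], 35],
    [[0, 0, 0], [-0.011, 0, 0.0235], 35],
    [[0, 0, 0], [-0.011, 0, 0.0235], 35],
    [[0, 0, 0], [-0.011, 0, 0.0235], 35],
    [[0, 0, 0], [0, 0, 0], 35]
  ]
}}

```text
time: 3.3
ee_pos: [0.4543, -0.0264, 0.0956]
tcp_rot: [-179.1, -34.9, 1.2]
wrist_force: [-0.3, -0.2, -0.4]
opening: 0.0302
grasp_force: 0.0
```

Emit:
{"method": "servo_tool", "body": {
  "moves": [
    [[0, 0, 0], [-0.012, -0.002, 0.0087], 35],
    [[0, 0, 0], [-0.012, -0.002, 0.0087], 35],
    [[0, 0, 0], [-0.012, -0.002, 0.0087], 35],
    [[0, 0, 0], [-0.012, -0.002, 0.0087], 35],
    [[0, 0, 0], [-0.012, -0.002, 0.0087], 35],
    [[0, 0, 0], [-0.012, -0.002, 0.0087], 35],
    [[0, 0, 0], [0, 0, 0], 35]
  ]
}}

```text
time: 4.0
ee_pos: [0.4404, -0.0161, 0.0115]
tcp_rot: [-179.0, -34.3, 1.3]
wrist_force: [-1.0, -0.5, 0.2]
opening: 0.03
grasp_force: 0.0
```

Run:
```python
from h import *
look("scene","pics/s2.png")
p=cv2.imread("pics/s2.png")[130:330,200:440]; cv2.imwrite("pics/s2c.png",cv2.resize(p,None,fx=3,fy=3))
o=get_obs(); print(o["ee_pos"],o["tcp_rot"])
```

```text
[ 0.44122123 -0.01625911  0.01313528] [-178.98629985  -34.37851131    1.29681665]
```

View pics/s2c.png

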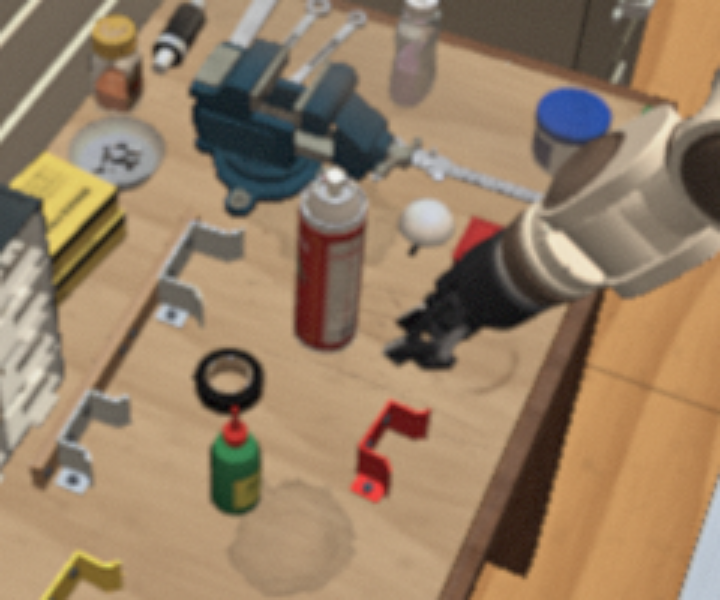

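Emit:
{"method": "servo_tool", "body": {
  "moves": [
    [[0, 0, 0], [0.0066, -0.001, 0.0045], 35],
    [[0, 0, 0], [0.0066, -0.001, 0.0045], 35],
    [[0, 0, 0], [0.0066, -0.001, 0.0045], 35],
    [[0, 0, 0], [0.005, 0, 0.0034], 35],
    [[0, 0, 0], [0.005, 0, 0.0034], 35],
    [[0, 0, 0], [0.005, 0, 0.0034], 35],
    [[0, 0, 0], [0.0066, 0, 0.0045], 35],
    [[0, 0, 0], [0.0066, 0, 0.0045], 35],
    [[0, 0, 0], [0.0066, 0, 0.0045], 35],
    [[0, 0, 0], [0.0066, 0, 0.0045], 35],
    [[0, 0, 0], [0.0066, 0, 0.0045], 35],
    [[0, 0, 0], [0, 0, 0], 35]
  ]
}}

```text
time: 5.25
ee_pos: [0.5246, -0.0107, 0.0147]
tcp_rot: [-179.0, -34.5, 1.3]
wrist_force: [0.5, 0.5, 0.5]
opening: 0.03
grasp_force: 0.0
```

```bash
cat >> h.py <<'E'
def cyl(d,cam,c,r,zl,zh,R=.045):
    P,u,v=cloud(d,cam); m=(np.hypot(P[:,0]-c[0],P[:,1]-c[1])<R)&(P[:,2]>zl)&(P[:,2]<zh); Q=P[m]
    from scipy.optimize import least_squares
    s=least_squares(lambda a:np.hypot(Q[:,0]-a[0],Q[:,1]-a[1])-r,c,loss="soft_l1",f_scale=.002)
    return m.sum(),s.x,np.median(abs(s.fun))
E
python3 - <<'E'
from h import *
o=get_obs(); print(o["ee_pos"],o["tcp_rot"],o["wrist_force"])
p,d=look("scene","pics/s3.png")
print(cyl(d,"scene",(o["ee_pos"][0]+.035,-.012),.0295,.1,.175))
for r in mark_of("spray_can","scene")[:2]: print(r["score"],world(r["xyz"],"scene"))
E
```

```text
[ 0.52458075 -0.0107465   0.01472767] [-178.99961164  -34.46927561    1.2977772 ] [0.46579905 0.54721366 0.49782277]
(np.int64(570), array([ 0.55639353, -0.01282836]), np.float64(0.0017577918996289233))
0.91 [ 0.55289346 -0.01354109 -0.00098328]
0.57 [ 0.50160187  0.17949736 -0.00601724]
```

Emit:
{"method": "servo_tool", "body": {
  "moves": [
    [[0, 0, 0], [0.0066, -0.0005, 0.0045], 35],
    [[0, 0, 0], [0.0066, -0.0005, 0.0045], 35],
    [[0, 0, 0], [0.0066, -0.0005, 0.0045], 35],
    [[0, 0, 0], [0.0066, -0.0005, 0.0045], 35],
    [[0, 0, 0], [0.0066, 0, 0.0045], 35],
    [[0, 0, 0], [0.0066, 0, 0.0045], 35],
    [[0, 0, 0], [0.005, 0, 0.0034], 35],
    [[0, 0, 0], [0.0025, 0, 0.0017], 35],
    [[0, 0, 0], [0.0025, 0, 0.0017], 35],
    [[0, 0, 0], [0, 0, 0], 35]
  ]
}}

```text
time: 6.35
ee_pos: [0.584, -0.0069, 0.0151]
tcp_rot: [-179.0, -34.5, 1.3]
wrist_force: [-0.1, 0.0, -0.8]
opening: 0.0299
grasp_force: 0.1
```

Run:
```python
from h import *
o=get_obs(); print(o["ee_pos"],o["tcp_rot"],o["wrist_force"])
p,d=look("scene","pics/s4.png")
print(cyl(d,"scene",(o["ee_pos"][0]+.032,-.01),.0295,.1,.175))
```

```text
[ 0.58396172 -0.00689671  0.01510084] [-178.99704453  -34.48409553    1.28219498] [-0.12431302  0.0459922  -0.77034027]
(np.int64(553), array([ 0.61486189, -0.00877655]), np.float64(0.0018247470436894703))
```

Emit:
{"method": "servo_tool", "body": {
  "moves": [
    [[0, 0, 0], [0.0016, 0, 0.0011], 35],
    [[0, 0, 0], [0.0016, 0, 0.0011], 35],
    [[0, 0, 0], [0.0016, 0, 0.0011], 35],
    [[0, 0, 0], [0, 0, 0], 35]
  ]
}}

```text
time: 6.8
ee_pos: [0.5898, -0.0067, 0.0152]
tcp_rot: [-179.0, -34.5, 1.3]
wrist_force: [-0.1, -0.9, -0.4]
opening: 0.0299
grasp_force: 0.2
```

Emit:
{"method": "servo_tool", "body": {
  "moves": [
    [[0, 0, 0], [0.0012, 0, 0.0008], 35],
    [[0, 0, 0], [0.0012, 0, 0.0008], 35],
    [[0, 0, 0], [0, 0, 0], 35]
  ]
}}

```text
time: 7.1
ee_pos: [0.5922, -0.0066, 0.0149]
tcp_rot: [-179.0, -34.4, 1.3]
wrist_force: [-6.6, -1.9, 3.6]
opening: 0.0296
grasp_force: 3.4
```

Run:
```python
from h import *
o=get_obs(); print(o["ee_pos"],o["tcp_rot"],o["wrist_force"])
p,d=look("scene","pics/s5.png")
print(cyl(d,"scene",(o["ee_pos"][0]+.032,-.01),.0295,.1,.175))
```

```text
[ 0.59215929 -0.00662674  0.01485734] [-179.0004111   -34.42650848    1.28154031] [-6.62635335 -1.92033948  3.55987136]
(np.int64(560), array([ 0.6225438 , -0.00867722]), np.float64(0.0017199896319306986))
```

Emit:
{"method": "servo_tool", "body": {
  "moves": [
    [[0, 0, 0], [-0.0083, 0, -0.0056], 35],
    [[0, 0, 0], [-0.0248, 0, -0.0169], 35],
    [[0, 0, 0], [-0.0248, 0, -0.0169], 35],
    [[0, 0, 0], [-0.0248, 0, -0.0169], 35],
    [[0, 0, 0], [-0.0248, 0, -0.0169], 35],
    [[0, 0, 0], [0.0226, 0, -0.033], 24],
    [[0, 0, 0], [0.0226, 0, -0.033], 24],
    [[0, 0, 0], [0, -0.045, 0], 24],
    [[0, 0, 0], [0, -0.045, 0], 24],
    [[0, 0, 0], [0, -0.045, 0], 24],
    [[0, 0, 0], [0, -0.045, 0], 24],
    [[0, 0, 0], [0, 0, 0], 24]
  ]
}}

```text
time: 8.35
ee_pos: [0.4588, 0.0729, 0.0975]
tcp_rot: [-178.8, -34.5, 8.3]
wrist_force: [0.2, 0.7, 0.7]
opening: 0.0206
grasp_force: 0.0
```

Run:
```python
from h import *
o=get_obs(); print(o["ee_pos"],o["tcp_rot"],o["wrist_force"])
p,d=look("scene","pics/s6.png"); p,dt=look("top","pics/t6.png")
print(cyl(d,"scene",(.621,-.008),.0295,.05,.175), cyl(d,"scene",(.503,.181),.021,.02,.078,.035))
cv2.imwrite("pics/s6c.png",cv2.resize(cv2.imread("pics/s6.png")[130:330,200:440],None,fx=3,fy=3))
for n in ("tape_roll","bell"):
  for r in mark_of(n,"top")[:1]: print(n,world(r["xyz"],"top"))
```

```text
[0.45879744 0.07294758 0.09752842] [-178.7561437   -34.51905449    8.31629898] [0.21344204 0.72003707 0.74453197]
(np.int64(830), array([ 0.62210566, -0.00800019]), np.float64(0.0013868000480456704)) (np.int64(326), array([0.50184087, 0.18046896]), np.float64(0.0014106639105212204))
tape_roll [5.56845655e-01 8.80714815e-02 4.24985135e-04]
bell [ 4.69034730e-01 -1.52967803e-01  3.53893801e-04]
```

View pics/s6c.png

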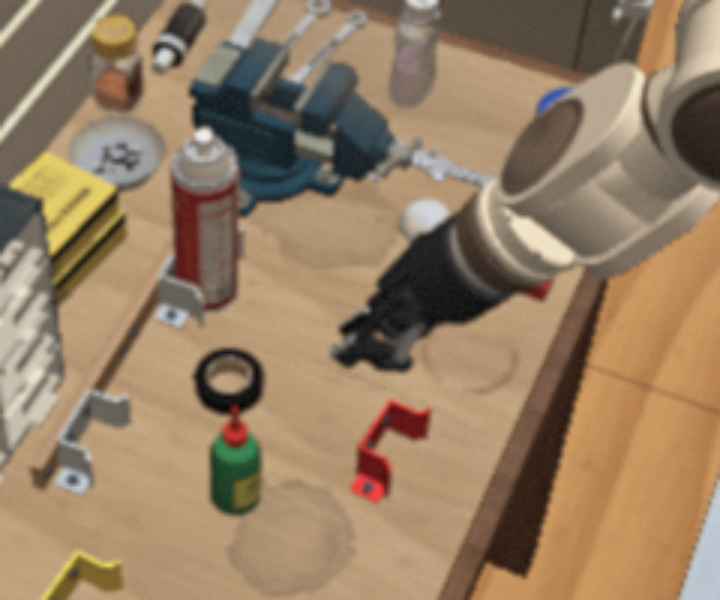

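```bash
python3 -c "
from h import *
o=get_obs();print(np.round(o['q'],1),np.round(o['qd'],1),o['ee_pos'],o['tcp_rot'])"
```

```text
[  8.1 -45.3 -49.8  51.    1.3 179.9] [-0.2  0.2  0.1 -0.   0.  -0.1] [0.4590439  0.07130808 0.09728576] [-178.78337637  -34.48392964    8.12896191]
```

Emit:
{"method": "servo_tool", "body": {
  "moves": [
    [[0, 0, -8.5], [0, 0, 0], 24],
    [[0, 0, -8.5], [0, 0, 0], 24],
    [[0, 0, -8.5], [0, 0, 0], 24]
  ]
}}

```text
time: 8.85
ee_pos: [0.4591, 0.0711, 0.0973]
tcp_rot: [164.3, -31.1, 38.7]
wrist_force: [0.0, 0.3, -0.9]
opening: 0.0204
grasp_force: 0.0
```

```bash
python3 -c "
from h import *
o=get_obs();print(np.round(o['q'],1),o['ee_pos'],o['tcp_rot'])"
```

```text
[  8.  -45.3 -49.7  51.    1.3 154.1] [0.45912902 0.07112961 0.09725911] [164.34292504 -31.13520586  38.71913835]
```

Emit:
{"method": "servo_tool", "body": {
  "moves": [
    [[0, 0, -8.5], [0, 0, 0], 24],
    [[0, 0, -8.5], [0, 0, 0], 24],
    [[0, 0, -8.5], [0, 0, 0], 24],
    [[0, 0, -8.5], [0, 0, 0], 24],
    [[0, 0, -8.5], [0, 0, 0], 24],
    [[0, 0, -8.5], [0, 0, 0], 24],
    [[0, 0, -8.5], [0, 0, 0], 24],
    [[0, 0, -8.5], [0, 0, 0], 24],
    [[0, 0, -8.5], [0, 0, 0], 24],
    [[0, 0, -8.5], [0, 0, 0], 24],
    [[0, 0, -8.5], [0, 0, 0], 24],
    [[0, 0, -8.5], [0, 0, 0], 24]
  ]
}}

```text
time: 10.05
ee_pos: [0.4591, 0.0711, 0.0972]
tcp_rot: [151.0, 19.5, 131.2]
wrist_force: [0.4, -0.6, -0.1]
opening: 0.0208
grasp_force: 0.0
```

Emit:
{"method": "servo_tool", "body": {
  "moves": [
    [[0, 0, -8.5], [0, 0, 0], 24],
    [[0, 0, -8.5], [0, 0, 0], 24],
    [[0, 0, -8.5], [0, 0, 0], 24],
    [[0, 0, -8.5], [0, 0, 0], 24],
    [[0, 0, -8.5], [0, 0, 0], 24],
    [[0, 0, -8.5], [0, 0, 0], 24],
    [[0, 0, -1], [0, 0, 0], 24],
    [[0, 0, 0], [0, 0, 0], 24]
  ]
}}

```text
time: 10.85
ee_pos: [0.4591, 0.0714, 0.0973]
tcp_rot: [178.3, 34.5, -172.7]
wrist_force: [-0.2, 0.1, 0.1]
opening: 0.0204
grasp_force: 0.0
```

```bash
cat >> h.py <<'E'
from scipy.spatial.transform import Rotation as Ro
def plan(tx,head,tilt=35):
    "tool-frame shift and rotvec to pose at tx; fingers forward along heading, tool x pointing back"
    o=get_obs(); R=Ro.from_euler("xyz",o["tcp_rot"],degrees=True)
    h,t=np.radians(head),np.radians(tilt); f=np.array([np.cos(h),np.sin(h),0]); u=np.array([0,0,1.])
    z=f*np.sin(t)-u*np.cos(t); x=-(f*np.cos(t)+u*np.sin(t)); G=np.c_[x,np.cross(z,x),z]
    print("q",np.round(o["q"],1),"p",np.round(o["ee_pos"],4),"fingers",np.round(R.as_matrix()[:,2],3),"y",np.round(R.as_matrix()[:,1],3))
    print("turn",np.round((R.inv()*Ro.from_matrix(G)).as_rotvec(degrees=True),2),"shift in new axes",np.round(G.T@(np.array(tx)-o["ee_pos"]),4))
    print("forward 1 mm in new axes",np.round(G.T@f,3),"left",np.round(G.T@np.cross(u,f),3))
E
python3 -c "
from h import *
plan((.44,.1805,.10),2)"
```

```text
q [  8.1 -45.3 -49.7  51.    1.3   0.6] p [0.4591 0.0714 0.0973] fingers [ 0.557  0.101 -0.824] y [-0.144  0.989  0.024]
turn [ 4.71 -0.61  4.34] shift in new axes [ 0.011   0.1097 -0.011 ]
forward 1 mm in new axes [-0.819 -0.     0.574] left [-0.  1.  0.]
```

```bash
python3 -c "
from h import *
plan((.435,.1742,.09),5)"
```

```text
q [  8.1 -45.3 -49.7  51.    1.3   0.6] p [0.4591 0.0714 0.0973] fingers [ 0.557  0.101 -0.824] y [-0.144  0.989  0.024]
turn [ 3.   -0.57  1.88] shift in new axes [ 0.0165  0.1045 -0.0027]
forward 1 mm in new axes [-0.819  0.     0.574] left [ 0.  1. -0.]
```

Emit:
{"method": "servo_tool", "body": {
  "moves": [
    [[3, -0.6, 1.9], [0, 0, 0], 24],
    [[0, 0, 0], [0.0028, 0.0175, -0.0005], 24],
    [[0, 0, 0], [0.0028, 0.0175, -0.0005], 24],
    [[0, 0, 0], [0.0028, 0.0175, -0.0005], 24],
    [[0, 0, 0], [0.0028, 0.0175, -0.0005], 24],
    [[0, 0, 0], [0.0028, 0.0175, -0.0005], 24],
    [[0, 0, 0], [0.0028, 0.0175, -0.0005], 24],
    [[0, 0, 0], [0, 0, 0], 24]
  ]
}}

```text
time: 11.65
ee_pos: [0.4337, 0.1763, 0.0897]
tcp_rot: [180.0, 35.0, -174.9]
wrist_force: [-0.3, -0.2, 0.4]
opening: 0.0207
grasp_force: 0.0
```

```bash
python3 -c "
from h import *
plan((.435,.1742,.012),5)"
```

```text
q [ 30.8 -42.  -49.   50.8 -14.4  21.5] p [0.4337 0.1763 0.0897] fingers [ 0.571  0.052 -0.819] y [-0.09   0.996  0.   ]
turn [0.11 0.01 0.11] shift in new axes [ 0.0437 -0.0022  0.0643]
forward 1 mm in new axes [-0.819  0.     0.574] left [ 0.  1. -0.]
```

Emit:
{"method": "servo_tool", "body": {
  "moves": [
    [[0, 0, 0], [0.0088, -0.0004, 0.0129], 24],
    [[0, 0, 0], [0.0088, -0.0004, 0.0129], 24],
    [[0, 0, 0], [0.0088, -0.0004, 0.0129], 24],
    [[0, 0, 0], [0.0088, -0.0004, 0.0129], 24],
    [[0, 0, 0], [0.0088, -0.0004, 0.0129], 24],
    [[0, 0, 0], [0, 0, 0], 24],
    [[0, 0, 0], [-0.0057, 0, 0.004], 24],
    [[0, 0, 0], [-0.0057, 0, 0.004], 24],
    [[0, 0, 0], [0, 0, 0], 24]
  ]
}}

```text
time: 12.55
ee_pos: [0.4507, 0.1744, 0.0133]
tcp_rot: [-180.0, 35.1, -174.8]
wrist_force: [-0.4, 0.1, 0.3]
opening: 0.0205
grasp_force: 0.0
```

Run:
```python
from h import *
plan((.456,.1765,.012),5)
p,d=look("scene","pics/s7.png")
print(cyl(d,"scene",(.503,.181),.021,.035,.078,.03))
cv2.imwrite("pics/s7c.png",cv2.resize(cv2.imread("pics/s7.png")[230:330,200:340],None,fx=5,fy=5))
```

```text
q [ 29.1 -37.1 -55.3  39.1 -13.5  20. ] p [0.4507 0.1744 0.0133] fingers [ 0.573  0.051 -0.818] y [-0.09   0.996 -0.001]
turn [0.05 0.13 0.14] shift in new axes [-0.0038  0.0016  0.0042]
forward 1 mm in new axes [-0.819  0.     0.574] left [ 0.  1. -0.]
(np.int64(255), array([0.50203881, 0.17989765]), np.float64(0.0020591121942827514))
```

View pics/s7c.png

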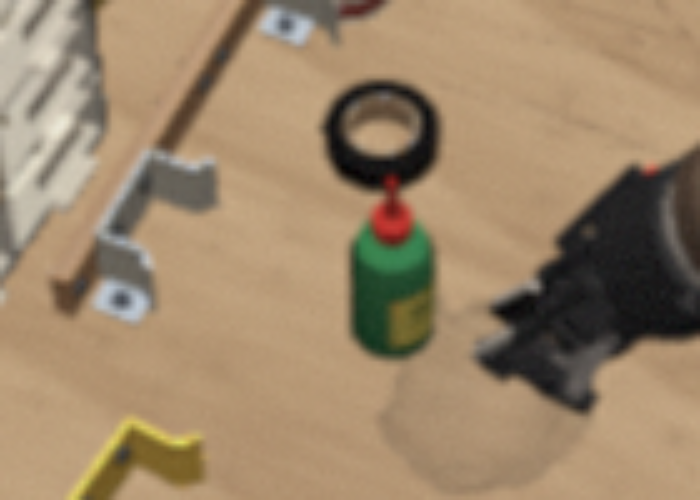

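Emit:
{"method": "servo_tool", "body": {
  "moves": [
    [[0, 0, 0], [-0.0057, 0.0008, 0.004], 24],
    [[0, 0, 0], [-0.0057, 0.0007, 0.004], 24],
    [[0, 0, 0], [-0.0041, 0, 0.0029], 24],
    [[0, 0, 0], [-0.0041, 0, 0.0029], 24],
    [[0, 0, 0], [-0.0041, 0, 0.0029], 24],
    [[0, 0, 0], [-0.0049, 0, 0.0034], 24],
    [[0, 0, 0], [-0.0057, 0, 0.004], 24],
    [[0, 0, 0], [-0.0065, 0, 0.0046], 24],
    [[0, 0, 0], [-0.0065, 0, 0.0046], 24],
    [[0, 0, 0], [-0.0065, 0, 0.0046], 24],
    [[0, 0, 0], [-0.0065, 0, 0.0046], 24],
    [[0, 0, 0], [0, 0, 0], 24]
  ]
}}

```text
time: 13.8
ee_pos: [0.5235, 0.1824, 0.0118]
tcp_rot: [-179.9, 35.0, -174.8]
wrist_force: [-0.3, -0.5, -0.6]
opening: 0.0203
grasp_force: 0.0
```

Run:
```python
from h import *
o=get_obs();e=o["ee_pos"]; plan((.601,.190,.013),5)
p,d=look("scene","pics/s8.png")
print(cyl(d,"scene",(e[0]+.0235,e[1]+.003),.021,.035,.078,.03))
```

```text
q [ 25.  -23.9 -47.9  32.6 -11.3  16.4] p [0.5235 0.1824 0.0118] fingers [ 0.572  0.051 -0.819] y [-0.09   0.996 -0.002]
turn [0.03 0.05 0.19] shift in new axes [-0.0645  0.0008  0.0437]
forward 1 mm in new axes [-0.819  0.     0.574] left [ 0.  1. -0.]
(np.int64(268), array([0.54901567, 0.18274528]), np.float64(0.0021746317428001233))
```

Emit:
{"method": "servo_tool", "body": {
  "moves": [
    [[0, 0, 0], [-0.0065, 0.0004, 0.0046], 24],
    [[0, 0, 0], [-0.0065, 0.0004, 0.0046], 24],
    [[0, 0, 0], [-0.0065, 0.0004, 0.0046], 24],
    [[0, 0, 0], [-0.0065, 0.0004, 0.0046], 24],
    [[0, 0, 0], [-0.0065, 0.0004, 0.0046], 24],
    [[0, 0, 0], [-0.0065, 0, 0.0046], 24],
    [[0, 0, 0], [-0.0057, 0, 0.004], 24],
    [[0, 0, 0], [-0.0041, 0, 0.0029], 24],
    [[0, 0, 0], [-0.0025, 0, 0.0017], 24],
    [[0, 0, 0], [0, 0, 0], 24]
  ]
}}

```text
time: 14.85
ee_pos: [0.5852, 0.1901, 0.0115]
tcp_rot: [-179.9, 35.0, -174.7]
wrist_force: [0.8, -0.7, -0.6]
opening: 0.0206
grasp_force: 0.0
```

Run:
```python
from h import *
o=get_obs();e=o["ee_pos"]; plan((.601,.190,.013),5)
p,d=look("scene","pics/s9.png")
print(cyl(d,"scene",(e[0]+.0235,e[1]+.003),.021,.045,.078,.03))
```

```text
q [ 22.6 -14.  -41.   29.3 -10.   14.3] p [0.5852 0.1901 0.0115] fingers [ 0.572  0.051 -0.819] y [-0.09   0.996 -0.002]
turn [0.04 0.04 0.21] shift in new axes [-0.0137 -0.0015  0.0078]
forward 1 mm in new axes [-0.819  0.     0.574] left [ 0.  1. -0.]
(np.int64(223), array([0.61053852, 0.19029736]), np.float64(0.0024571939325996016))
```

Emit:
{"method": "servo_tool", "body": {
  "moves": [
    [[0, 0, 0], [-0.0025, -0.0001, 0.0017], 24],
    [[0, 0, 0], [-0.0025, -0.0001, 0.0017], 24],
    [[0, 0, 0], [-0.0016, -0.0001, 0.0011], 24],
    [[0, 0, 0], [-0.0016, -0.0001, 0.0011], 24],
    [[0, 0, 0], [-0.0016, -0.0001, 0.0011], 24],
    [[0, 0, 0], [0, 0, 0], 24]
  ]
}}

```text
time: 15.5
ee_pos: [0.597, 0.1907, 0.0117]
tcp_rot: [-179.9, 35.0, -174.7]
wrist_force: [0.0, 0.2, 0.4]
opening: 0.0205
grasp_force: 0.1
```

Emit:
{"method": "servo_tool", "body": {
  "moves": [
    [[0, 0, 0], [-0.0012, 0, 0.0008], 24],
    [[0, 0, 0], [-0.0012, 0, 0.0008], 24],
    [[0, 0, 0], [0, 0, 0], 24]
  ]
}}

```text
time: 15.8
ee_pos: [0.5991, 0.191, 0.0113]
tcp_rot: [-179.9, 35.0, -174.7]
wrist_force: [-8.5, 0.3, 4.2]
opening: 0.0207
grasp_force: 3.9
```

Emit:
{"method": "servo_tool", "body": {
  "moves": [
    [[0, 0, 0], [0.0041, 0, -0.0029], 24],
    [[0, 0, 0], [0.0164, 0, -0.0115], 24],
    [[0, 0, 0], [0.0246, 0, -0.0172], 24],
    [[0, 0, 0], [0.0246, 0, -0.0172], 24],
    [[0, 0, 0], [-0.0172, 0, -0.0246], 24],
    [[0, 0, 0], [-0.0172, 0, -0.0246], 24],
    [[0, 0, 0], [-0.0172, 0, -0.0246], 24],
    [[0, 0, 0], [0, 0, 0], 24]
  ]
}}

```text
time: 16.6
ee_pos: [0.5169, 0.1844, 0.1079]
tcp_rot: [179.9, 35.5, -174.9]
wrist_force: [0.3, 0.8, 0.1]
opening: 0.0204
grasp_force: 0.0
```

Run:
```python
from h import *
p,d=look("scene","pics/s10.png")
print(cyl(d,"scene",(.6245,.192),.021,.045,.078,.03),cyl(d,"scene",(.621,-.008),.0295,.05,.175))
cv2.imwrite("pics/s10c.png",cv2.resize(cv2.imread("pics/s10.png")[170:310,200:340],None,fx=4,fy=4))
p,d=look("top","pics/t10.png")
for n in("oil_bottle","narrow_stall_seat","spray_can","wide_stall_seat","tape_roll"):
  for c in("top","scene"):
    for r in mark_of(n,c)[:3]: print(n,c,round(r["score"],2),np.round(world(r["xyz"],c),4))
```

```text
(np.int64(212), array([0.62356541, 0.1905929 ]), np.float64(0.002464209921556262)) (np.int64(837), array([ 0.62202397, -0.0081669 ]), np.float64(0.0014181077990214237))
oil_bottle top 0.6 [0.6256 0.1947 0.0018]
oil_bottle scene 0.97 [ 0.6221  0.1917 -0.007 ]
narrow_stall_seat top 0.74 [0.3977 0.0913 0.0024]
narrow_stall_seat top 0.67 [ 0.5553  0.3292 -0.0012]
narrow_stall_seat top 0.53 [3.824e-01 3.318e-01 2.000e-04]
narrow_stall_seat scene 0.85 [ 0.3911  0.0917 -0.0007]
narrow_stall_seat scene 0.75 [ 0.3891  0.3338 -0.0028]
narrow_stall_seat scene 0.71 [ 0.6222  0.1905 -0.0018]
spray_can top 0.57 [ 0.6239 -0.0077  0.0049]
spray_can scene 0.86 [ 0.6192 -0.0082 -0.0031]
wide_stall_seat top 0.8 [ 0.6215 -0.0044  0.0017]
wide_stall_seat top 0.25 [ 0.6535 -0.0083  0.0033]
wide_stall_seat scene 0.76 [ 0.6199 -0.0096 -0.0048]
tape_roll top 0.82 [5.576e-01 8.630e-02 4.000e-04]
tape_roll top 0.33 [ 0.3879 -0.1543 -0.0022]
tape_roll scene 0.46 [ 0.5574  0.0886 -0.0047]
```

View pics/s10c.png

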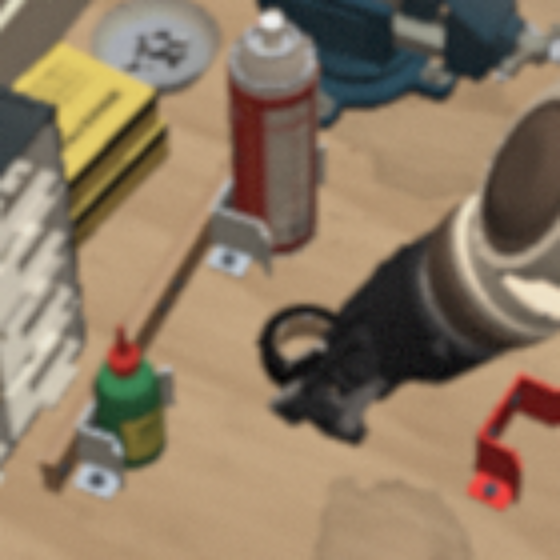

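The bottle (crop 125,400) and the can (crop 275,140) both stand upright in their stalls. Both were pushed until they met the back wall with a clear force, the tape has not moved, and the arm is clear.

```bash
python3 -c "
from workcell import *
print(job_done())"
```

```text
the job is handed in; nothing more can be done
None
```

I pushed the spray can into the wide stall and the oil bottle into the narrow stall. In the last pictures both stood upright against the back, within a few millimetres of their seats. I handed the job in just under 17 s of the 66 s, but no verdict came back.

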